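# Hook the lock through the display case's eye

## Robot

A 7-joint arm with a two-finger parallel gripper is mounted at the origin on the work surface. World frame = base frame: x ahead of the robot, y to its left, z up, the work surface at z = 0. Lengths are in m, angles in rad, forces in N, time in s.
With the tool pointing down it reaches from about 0.4 to 0.85 m from the base axis. Payload 10.4 kg.
Tool frame: the origin (TCP) lies between the finger pads; the fingertips stand 11 mm ahead of it and the grasp point (between the pads) lies 8 mm behind it; z points along the fingers, y is the line along which they close (so a half turn about z gives the same grasp; the last joint's range is limited). The gripper opens to 85 mm and grips with 20 to 120 N. Pads are 22 mm wide; open, the fingers measure 114 mm over their backs; the gripper's body (76 mm by 85 mm) begins 54 mm behind the grasp point. The pads swing forward as they close: fully open they stand 13 mm farther back than shut.
Start: joints at [-1.243, 0.332, -0.065, 1.46, 0.022, 1.35, -0.088], TCP at [0.215, 0.587, 0.242] pointing down, gripper open.
Joint ranges: [-2.6, 2.6], [-0.5, 2.12], [-1.47, 1.34], [0.16, 2.42], [-1.27, 4.41], [0.06, 2.06], [-2.6, 2.6]. Speed limits (rad/s): [2.22, 2.22, 2.79, 2.79, 3.14, 3.14, 3.14].

## Interface

Orientations are given as [roll, pitch, yaw] about the fixed x, y, z axes, in that order (R = Rz(yaw) Ry(pitch) Rx(roll)).
In Python, from cell import ctrl gives the robot as it stands.
- The arm moves only by the tool servo_tool, never from a script. Its argument "targets" is text: rows parted by semicolons, each of 7 numbers parted by spaces: the opening, from 0 (shut) to 1 (fully open), then the shift along the tool's x, y, z in m, then the turn, a rotation vector about the tool's x, y, z in rad. A call has 1 to 12 rows; each row shifts and turns the commanded pose from where the row before left it, along the tool's axes as they then stand; what a row does not reach is not made up. A row lasts 1/12 s, in which the tool goes at most 41.7 mm and 7.16 degrees, less where a joint would pass 70% of its speed; a pose out of reach is approached as far as the arm can. A call with a gripper value outside its range is refused whole. The fingers move at their own pace and stop on an object; "newtons" is the grip in N (left out, the last holds). Time passes only in rows, so rows that do not move let the fingers close. It gives the time, the measured TCP pose, the force, the opening and the grip force at its end, in the units of the state.
- ctrl.get_obs(): the state, without advancing time (a new reading comes with each control period).
- ctrl.read_camera(name): name is "scene" or "side" or "wrist"; returns a dict with "color" (420x560x3 uint8, blue, green, red), "fx", "fy", "cx", "cy" (pixels), "rvec" (rotation vector, rad) and "tvec" (3), from world to camera coordinates, as OpenCV has them. Camera axes: x right, y down, z forward; pixel columns grow to the right and rows downward; lengths in m; the calibration is good to about 2 mm. The wrist camera is an equidistant fisheye: a pixel r from the principal point sees the ray r / f radians off the axis. A picture is of the moment at which its call begins. There is no depth.
- ctrl.close_job(): hands the job in; it is judged then, once.
Trained networks look in a picture, given as the dict that the camera call returned (one of the last four; its "shot" number tells which), for a name from the list of things; names that differ only in an ending like _2 or _b are one class to them, and where a whole thing is asked for, a point or a joint stands for the part that bears it (a point fixed in the world has none). Each returns a list of dicts, best first, with "score" (0 to 1); they miss things now and then, are a little off and sometimes report something else, mostly with a low value. They report only what shows in the picture. A call takes as long as a camera call.
- ctrl.search_frame(picture, thing): "xyz" ([x, y, z] in m, in world coordinates, good to about 4 mm: the middle of the surface that is visible of it).
- ctrl.regions_of(picture, thing): "pixels" (420x560 bool, what is visible of it).
- ctrl.landmark_of(picture, thing): "xyz" ([x, y, z] in m, in world coordinates, good to about 4 mm: a listed point, or the origin of a listed thing).
The state is a dict: "time": time; "joint_pos": joint angles; "joint_velocities": joint speeds; "effort": joint torques, N m; "tcp_pos": TCP position; "tool_rot": TCP orientation; "wrist_force": force on the tool from outside, world axes, zero at the start; "torque": the same for the moment, N m; "width": finger opening in m; "grasp_force": force on a finger pad.
Only numpy, scipy, OpenCV 4.12 (cv2) and the standard library are available. Lean on these libraries where they do the work, as an engineer would, in place of code of your own. Each camera call takes 0.05 s, during which the arm holds its last target. There are 200 camera calls.

## Task

Lock up the spectacle display case for the night: bring the lock's curved hook to the steel eye in front of the case, swing its tip through the eye and on along the curve until the crown of the hook (the point of the bend farthest from the lock body) sits in the eye. Leave the lock standing upright and flat on the counter, let go of, and do not disturb the spectacle case, bottle and cup nearby.

Things in the scene. Friction and masses are not known exactly. Their poses are not given: they have to be found in the camera images.
- lock_grip (a point): Centre of the lock's grip. The loose lock (0.5 kg) is a grey painted body 56 x 56 x 50 mm high, standing on the counter, with a black square grip 32 x 32 mm on top, from 50 to 95 mm above the underside; this point is 74 mm above the underside, on the centre line. Axes are the lock's: z up, x and y square to its sides. A level curved hook comes out of its +y side.
- lock_arc (a point): Centre of the hook's arc (empty air), at x = 60, y = 40 mm from the grip's axis in the lock's axes, 34 mm above its underside. The hook is round dark steel bar 10 mm thick; it leaves the body along +y, and from (0, 40) mm follows an arc of 60 mm radius (bar's centre line) about this point, in a level plane, bending towards +x through 160 degrees.
- lock_crown (a point): Crown of the hook, on the bar's centre line, at x = 60, y = 100 mm from the grip's axis, 34 mm above the lock's underside. Axes as the lock's: the bar runs along x here. From here to the tip is 70 degrees of arc.
- lock_tip (a point): Free end of the hook, on the bar's centre line, at x = 116, y = 61 mm from the grip's axis, 34 mm above the lock's underside; the rounded end reaches 5 mm further.
- eye (a point): Centre of the hole of the fixed dark steel eye, 34 mm above the counter: an upright ring of 8 mm bar, hole 30 mm, outside 46 mm. The hole runs along this point's y, parallel to the case's front; x points to the fixed case: front 55 mm away, 180 deep, 260 wide, 57 high. A tongue 9 mm high, 36 wide lies from 25 mm before the eye to the case. The lock's body fits only on the side away from the case.
- specs_case_mid (a point): Centre of a loose closed hard spectacle case, black, 160 (x) x 62 (y) x 42 mm high; bystander.
- cleaner_mid (a point): Middle of a loose standing lens cleaner bottle, 48 mm across, 100 mm high; bystander.
- cup_mid (a point): Middle of a loose standing white cup, 76 mm across, 90 mm high; bystander.

How it is judged:
By the outcome, as a careful person would: the job done as asked, in the order asked, and still so for the second after the job is handed in, with the robot touching nothing.
It also fails if it takes over 48 s, if anything falls off the work surface, if the arm or the gripper's body presses on something with over 40 N, if the wrist force passes 120 N, or if a joint passes its speed limit or range.

## Working session

There is one attempt and no reset: what is moved stays moved. The work goes in short steps, Python scripts to look and compute and a tool call to move; the robot and the scene stay as the last step left them, time stands still between calls to the robot, and variables do not carry over. Pictures are saved under pics/ and viewed, at most 10 in all, crops included, and the job is handed in when it is done.

Besides the shell and the picture viewer there is one more tool, called after "Call:" by a JSON object that holds its "name" and its "arguments", one argument or row to a line. servo_tool: Moves the arm, as the interface text tells. Its arguments: {"type":"object","properties":{"targets":{"type":"string"},"newtons":{"type":"number"}},"required":["targets"]}

```bash
mkdir -p pics; ls; python3 - <<'E'
from cell import ctrl
import cv2,numpy as np
np.set_printoptions(precision=4,suppress=True)
o=ctrl.get_obs();print(o['time'],o['tcp_pos'],o['tool_rot'],o['width'])
for c in ['scene','side']:
    p=ctrl.read_camera(c);cv2.imwrite(f'pics/{c}0.png',p['color'])
    for t in ['lock_grip','lock_arc','lock_crown','lock_tip','eye','specs_case_mid','cleaner_mid','cup_mid']:
        r=ctrl.landmark_of(p,t)
        print(c,t,[(np.array(d['xyz']).round(4),round(d['score'],2)) for d in r[:2]])
E
```

```text
pics
0.0 [0.2146 0.5866 0.2415] [-3.1401  0.0001  2.7909] 0.08562939957171668
scene lock_grip [(array([ 0.4228, -0.2883,  0.0755]), 0.62)]
scene lock_arc [(array([ 0.4957, -0.3052,  0.0343]), 0.92)]
scene lock_crown [(array([ 0.5379, -0.2647,  0.0347]), 0.66)]
scene lock_tip [(array([ 0.5459, -0.3365,  0.0333]), 0.7)]
scene eye [(array([0.6444, 0.0289, 0.0351]), 0.57), (array([0.474 , 0.2566, 0.0215]), 0.41)]
scene specs_case_mid [(array([0.4729, 0.2575, 0.0228]), 0.63)]
scene cleaner_mid [(array([0.6407, 0.3546, 0.0491]), 0.92), (array([ 0.6785, -0.3413,  0.0454]), 0.71)]
scene cup_mid [(array([ 0.6816, -0.3411,  0.0467]), 0.79)]
side lock_grip [(array([ 0.4245, -0.2915,  0.0774]), 0.83)]
side lock_arc []
side lock_crown [(array([ 0.5386, -0.2677,  0.0358]), 0.98)]
side lock_tip [(array([ 0.5511, -0.3345,  0.0311]), 0.67)]
side eye [(array([0.642 , 0.0365, 0.0334]), 0.74)]
side specs_case_mid [(array([0.4717, 0.255 , 0.0195]), 0.74)]
side cleaner_mid [(array([0.6462, 0.356 , 0.0479]), 0.86)]
side cup_mid [(array([ 0.6759, -0.3393,  0.0435]), 0.66)]
```

View pics/scene0.png

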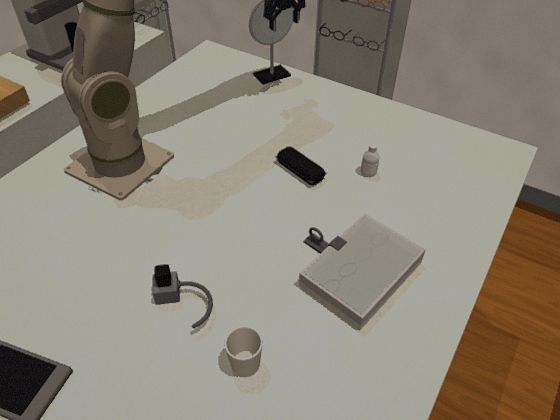

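View pics/side0.png

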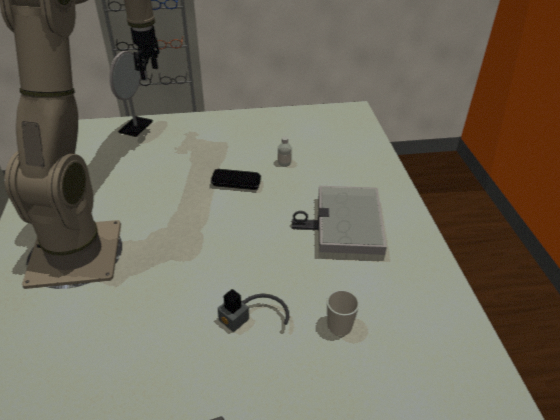

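The scene view shows the lock at about (165,287) with its hook tip at (195,327), the eye at (316,236) and the case front running from (300,277) to (366,216). The side view agrees, with the eye at (300,218). Next I'll zoom in on the eye and case to get its direction.

```bash
cat > h.py <<'E'
from cell import ctrl
import cv2,numpy as np
np.set_printoptions(precision=4,suppress=True)
def ray(p,u,v,z):
    R=cv2.Rodrigues(np.array(p['rvec'],float))[0];t=np.array(p['tvec'],float).ravel()
    d=R.T@np.array([(u-p['cx'])/p['fx'],(v-p['cy'])/p['fy'],1]);c=-R.T@t
    return c+d*(z-c[2])/d[2]
E
python3 - <<'E'
from h import *
a=cv2.imread('pics/scene0.png')[200:340,290:430];b=cv2.imread('pics/side0.png')[170:270,280:400]
a=cv2.resize(a,(560,560),interpolation=cv2.INTER_CUBIC)[:, :];b=cv2.resize(b,None,fx=4,fy=4,interpolation=cv2.INTER_CUBIC)
c=np.zeros((560,800,3),np.uint8);a=cv2.resize(a,(400,400));b=cv2.resize(b,(400,333));c[:400,:400]=a;c[:333,400:]=b
cv2.imwrite('pics/crop.png',c[:400])
E
```

```text
(no output)
```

View pics/crop.png

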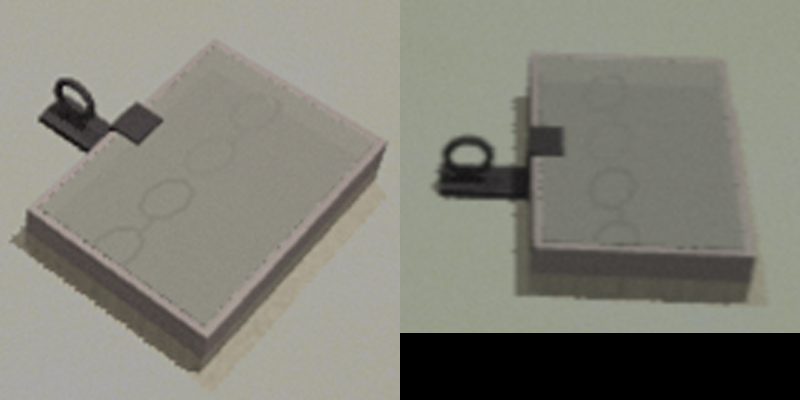

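The crop shows the case's top corners at (213,40), (386,145), (206,330) and (30,208) in the left half. In the right half they are at (530,53), (724,58), (753,252) and (533,247). The ring centre is at (74,100) on the left and (468,155) on the right.

```bash
python3 - <<'E'
from h import *
k1=400/140;k2=400/120
S=[('scene',[(213,40),(386,145),(206,330),(30,208)],k1,(290,200),(74,100)),('side',[(130,53),(324,58),(353,252),(133,247)],k2,(280,170),(68,155))]
for n,P,k,o,e in S:
    p=ctrl.read_camera(n)
    Q=np.array([ray(p,u/k+o[0],v/k+o[1],.057)[:2] for u,v in P])
    a=[np.degrees(np.arctan2(*(Q[i]-Q[j])[::-1])) for i,j in [(0,3),(1,2),(1,0),(2,3)]]
    L=[np.linalg.norm(Q[i]-Q[j]) for i,j in [(0,3),(1,2),(1,0),(2,3)]]
    E=ray(p,e[0]/k+o[0],e[1]/k+o[1],.034)
    print(n,Q.tolist(),np.array(a),np.array(L),'front mid',(Q[0]+Q[3])/2,'eye',E)
    for t in ['eye','lock_grip','lock_crown','lock_tip','lock_arc']:
        print(t,[np.array(d['xyz']) for d in ctrl.landmark_of(p,t)[:1]])
    # pixel-based: grip top of the lock
E
```

```text
scene [[0.7257006941402169, 0.14361919842194293], [0.9011737798046101, 0.10897595319808795], [0.8488389125825082, -0.1351430379097367], [0.6792036223994291, -0.10573948571932223]] [ 79.4376  77.8999 -11.1681  -9.8336] [0.2537 0.2497 0.1789 0.1722] front mid [0.7025 0.0189] eye [0.6453 0.0332 0.034 ]
eye [array([0.6417, 0.0286, 0.037 ])]
lock_grip [array([ 0.4222, -0.2906,  0.0733])]
lock_crown [array([ 0.5396, -0.2666,  0.0347])]
lock_tip [array([ 0.5486, -0.3362,  0.0356])]
lock_arc [array([ 0.4971, -0.3026,  0.0356])]
side [[0.7188017720059988, 0.13780154018447743], [0.8943848004287462, 0.10727384450289512], [0.8456682298763356, -0.14127800452914385], [0.6707555462935593, -0.11251608789860246]] [79.1347 78.9105 -9.8631 -9.3379] [0.2549 0.2533 0.1782 0.1773] front mid [0.6948 0.0126] eye [0.643  0.0306 0.034 ]
eye [array([0.6463, 0.0366, 0.0386])]
lock_grip [array([ 0.4239, -0.29  ,  0.0752])]
lock_crown [array([ 0.541 , -0.2687,  0.0364])]
lock_tip [array([ 0.5477, -0.3345,  0.0345])]
lock_arc []
```

Call:
{"name": "servo_tool", "arguments": {
  "targets": "1 -0.0257 -0.0241 0 0 0 0;1 -0.0257 -0.0241 0 0 0 0;1 -0.0257 -0.0241 0 0 0 0;1 -0.0257 -0.0241 0 0 0 0;1 -0.0257 -0.0241 0 0 0 0;1 -0.0257 -0.0241 0 0 0 0;1 -0.0257 -0.0241 0 0 0 0;1 -0.0257 -0.0241 0 0 0 0;1 -0.0257 -0.0241 0 0 0 0;1 -0.0257 -0.0241 0 0 0 0;1 -0.0257 -0.0241 0 0 0 0;1 -0.0257 -0.0241 0 0 0 0"
}}

```text
time: 2.5
tcp_pos: [0.4055, 0.2078, 0.2426]
tool_rot: [3.141, 0.0, 2.791]
wrist_force: [0.7, 0.2, 0.1]
width: 0.0856
grasp_force: 0.0
```

Call:
{"name": "servo_tool", "arguments": {
  "targets": "1 -0.0257 -0.0241 0 0 0 0;1 -0.0257 -0.0241 0 0 0 0;1 -0.0257 -0.0241 0 0 0 0;1 -0.0257 -0.0241 0 0 0 0;1 -0.0257 -0.0241 0 0 0 0;1 -0.0257 -0.0241 0 0 0 0;1 0 0 0 0 0 0;1 0 0 0 0 0 0"
}}

```text
time: 3.17
tcp_pos: [0.5006, 0.0186, 0.2423]
tool_rot: [-3.141, 0.0, 2.787]
wrist_force: [0.7, 1.1, 0.7]
width: 0.0853
grasp_force: 0.0
```

```bash
cat >> h.py <<'E'
def go(x,y,z,yaw):  # shift (tool axes) and turn to reach x,y,z,yaw(deg) from the measured pose
    o=ctrl.get_obs();r=np.array(o['tool_rot']);f=r[2];d=np.array([x,y,z])-o['tcp_pos']
    c,s=np.cos(f),np.sin(f)
    print('shift',np.array([c*d[0]+s*d[1],s*d[0]-c*d[1],-d[2]]),'turn z',-(np.radians(yaw)-f+np.pi)%(2*np.pi)*1.0 if 0 else -((np.radians(yaw)-f+np.pi)%(2*np.pi)-np.pi))
def st():
    o=ctrl.get_obs();print('t',o['time'],'tcp',np.array(o['tcp_pos']),'rpy',np.degrees(o['tool_rot']),'w',o['width'],'F',np.array(o['wrist_force']),'gf',o['grasp_force'],'q',np.array(o['joint_pos']))
E
python3 - <<'E'
from h import *
st(); p=ctrl.read_camera('wrist');cv2.imwrite('pics/w1.png',p['color'])
for t in ['eye']:
  for _ in range(2):
    print(t,[(np.array(d['xyz']),d['score']) for d in ctrl.landmark_of(p,t)[:2]])
print(p['fx'],p['cx'],p['cy'])
go(.4245,-.290,.2,132.3)
E
```

```text
t 3.1667 tcp [0.5006 0.0186 0.2423] rpy [-179.9854    0.0168  159.6717] w 0.08526895139592194 F [0.7163 1.0719 0.6822] gf 0.0 q [-0.5978  0.0442  0.4878  1.8054 -0.0212  1.2971  1.1113]
eye [(array([0.6454, 0.032 , 0.0371]), 0.84)]
eye [(array([0.6454, 0.032 , 0.0371]), 0.84)]
325.19226210127806 282.5251221813665 207.01537789215547
shift [-0.0359 -0.3187  0.0423] turn z 0.48325769824578524
```

View pics/w1.png

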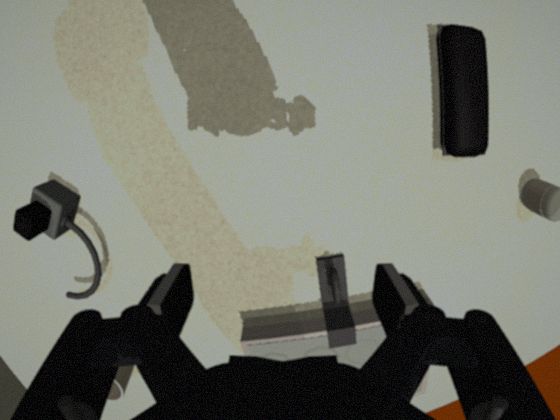

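The wrist view shows the eye and tongue at about (333,275), the lock at (50,210) with its hook tip near (72,295), and the case front edge around (290,340). This matches the estimate. Next I'll go above the lock.

Call:
{"name": "servo_tool", "arguments": {
  "targets": "1 -0.004 -0.0354 0.0047 0 0 0;1 -0.004 -0.0354 0.0047 0 0 0;1 -0.004 -0.0354 0.0047 0 0 0;1 -0.004 -0.0354 0.0047 0 0 0;1 -0.004 -0.0354 0.0047 0 0 0;1 -0.004 -0.0354 0.0047 0 0 0;1 -0.004 -0.0354 0.0047 0 0 0;1 -0.004 -0.0354 0.0047 0 0 0;1 -0.004 -0.0354 0.0047 0 0 0"
}}

```text
time: 4.07
tcp_pos: [0.4245, -0.2911, 0.2]
tool_rot: [3.14, 0.001, 2.794]
wrist_force: [0.8, -0.1, -0.2]
width: 0.0852
grasp_force: 0.0
```

Call:
{"name": "servo_tool", "arguments": {
  "targets": "1 0 0 0 0 0 0.0966;1 0 0 0 0 0 0.0966;1 0 0 0 0 0 0.0966;1 0 0 0 0 0 0.0966;1 0 0 0 0 0 0.0966;1 0 0 0 0 0 0;1 0 0 0 0 0 0"
}}

```text
time: 4.65
tcp_pos: [0.4249, -0.29, 0.1999]
tool_rot: [3.141, -0.0, 2.313]
wrist_force: [0.1, -0.5, -0.9]
width: 0.0855
grasp_force: 0.0
```

```bash
python3 - <<'E'
from h import *
st(); p=ctrl.read_camera('wrist');cv2.imwrite('pics/w2.png',p['color'])
for t in ['lock_grip','lock_arc','lock_crown','lock_tip']:
    print(t,[(np.array(d['xyz']),d['score']) for d in ctrl.landmark_of(p,t)[:2]])
go(.4245,-.290,.066,132.3)
E
```

```text
t 4.65 tcp [ 0.4249 -0.29    0.1999] rpy [179.9755  -0.0145 132.5038] w 0.08552861100162294 F [ 0.1214 -0.4807 -0.9044] gf 0.0 q [-0.2704  0.1351  0.8538  1.8446 -0.1093  1.21    1.3594]
lock_grip [(array([ 0.4241, -0.285 ,  0.0751]), 0.85)]
lock_arc [(array([ 0.544 , -0.3371,  0.0301]), 0.33)]
lock_crown [(array([ 0.5352, -0.2659,  0.0334]), 0.97)]
lock_tip [(array([ 0.5446, -0.3385,  0.033 ]), 0.6)]
shift [0.0006 0.0005 0.134 ] turn z 0.0005299291528109151
```

View pics/w2.png

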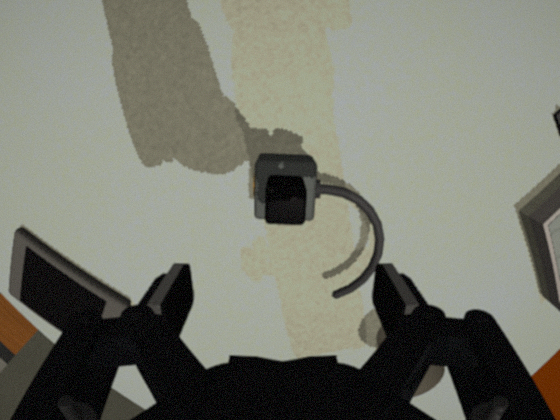

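The lock's sides line up with the tool axes and its grip is at (286,200), on the fingers' midline, so I'll descend and grip.

Call:
{"name": "servo_tool", "arguments": {
  "targets": "1 0 0.0005 0.022 0 0 0;1 0 0 0.022 0 0 0;1 0 0 0.022 0 0 0;1 0 0 0.022 0 0 0;1 0 0 0.018 0 0 0;1 0 0 0.015 0 0 0;1 0 0 0.011 0 0 0;1 0 0 0 0 0 0",
  "newtons": 70
}}

```text
time: 5.57
tcp_pos: [0.4238, -0.29, 0.0661]
tool_rot: [-3.14, -0.003, 2.309]
wrist_force: [-0.7, 0.6, 0.5]
width: 0.0857
grasp_force: 0.0
```

Call:
{"name": "servo_tool", "arguments": {
  "targets": "0 0 0 0 0 0 0;0 0 0 0 0 0 0;0 0 0 0 0 0 0;0 0 0 0 0 0 0;0 0 0 0 0 0 0;0 0 0 0 0 0 0;0 0 0 0 0 0 0;0 0 0 0 0 0 0;0 0 0 0 0 0 0;0 0 0 0 0 0 0",
  "newtons": 70
}}

```text
time: 6.4
tcp_pos: [0.4256, -0.2908, 0.0688]
tool_rot: [3.141, 0.001, 2.308]
wrist_force: [0.2, 1.6, 7.5]
width: 0.0314
grasp_force: 71.6
```

Call:
{"name": "servo_tool", "arguments": {
  "targets": "0 0 0 -0.005 0 0 0;0 0 0 -0.015 0 0 0;0 0 0 -0.02 0 0 0;0 0 0 -0.02 0 0 0;0 0 0 -0.02 0 0 0;0 0 0 -0.01 0 0 0;0 0 0 0 0 0 0;0 0 0 0 0 0 0"
}}

```text
time: 7.07
tcp_pos: [0.4247, -0.2903, 0.1575]
tool_rot: [3.141, -0.0, 2.308]
wrist_force: [-0.7, -0.0, -5.3]
width: 0.0313
grasp_force: 71.4
```

```bash
python3 - <<'E'
from h import *
st()
for c in ['scene','side','wrist']:
  p=ctrl.read_camera(c)
  for t in ['lock_grip','lock_arc','lock_crown','lock_tip','eye']:
    print(c,t,[(np.array(d['xyz']),round(d['score'],2)) for d in ctrl.landmark_of(p,t)[:1]])
E
```

```text
t 7.0667 tcp [ 0.4247 -0.2903  0.1575] rpy [179.9683  -0.0206 132.2471] w 0.031279419217236606 F [-0.6683 -0.0034 -5.326 ] gf 71.35112285614014 q [-0.2526  0.1944  0.8531  1.8949 -0.1628  1.1234  1.3994]
scene lock_grip [(array([ 0.42  , -0.287 ,  0.1638]), 0.6)]
scene lock_arc [(array([ 0.493 , -0.3065,  0.1241]), 0.56)]
scene lock_crown [(array([ 0.4216, -0.2877,  0.1612]), 0.3)]
scene lock_tip [(array([ 0.5466, -0.3366,  0.1256]), 0.82)]
scene eye [(array([0.6415, 0.0302, 0.0364]), 0.94)]
side lock_grip [(array([ 0.4191, -0.291 ,  0.1642]), 0.78)]
side lock_arc [(array([ 0.5475, -0.3358,  0.121 ]), 0.75)]
side lock_crown [(array([ 0.5369, -0.2682,  0.1268]), 0.75)]
side lock_tip [(array([ 0.5459, -0.3339,  0.1215]), 0.88)]
side eye [(array([0.6434, 0.0388, 0.0388]), 0.97)]
wrist lock_grip [(array([ 0.4202, -0.2855,  0.1639]), 0.65)]
wrist lock_arc []
wrist lock_crown [(array([ 0.5347, -0.2672,  0.1219]), 0.85)]
wrist lock_tip [(array([ 0.4197, -0.2879,  0.165 ]), 0.34)]
wrist eye []
```

```bash
python3 - <<'E'
from h import *
go(.5263,.0044,.1575,179.4)
E
```

```text
shift [0.1502 0.2734 0.0005] turn z -0.8232993154686454
```

Call:
{"name": "servo_tool", "arguments": {
  "targets": "0 0.01 0.018 0 0 0 0;0 0.015 0.0274 0 0 0 0;0 0.015 0.0274 0 0 0 0;0 0.015 0.0274 0 0 0 0;0 0.015 0.0274 0 0 0 0;0 0.015 0.0274 0 0 0 0;0 0.015 0.0274 0 0 0 0;0 0.015 0.0274 0 0 0 0;0 0.015 0.0274 0 0 0 0;0 0.012 0.022 0 0 0 0;0 0.0082 0.0142 0 0 0 0;0 0 0 0 0 0 0"
}}

```text
time: 8.97
tcp_pos: [0.5272, 0.009, 0.1578]
tool_rot: [3.141, -0.001, 2.314]
wrist_force: [0.3, 0.5, -3.7]
width: 0.0313
grasp_force: 71.3
```

Call:
{"name": "servo_tool", "arguments": {
  "targets": "0 0 0 0 0 0 -0.06;0 0 0 0 0 0 -0.11;0 0 0 0 0 0 -0.11;0 0 0 0 0 0 -0.11;0 0 0 0 0 0 -0.11;0 0 0 0 0 0 -0.11;0 0 0 0 0 0 -0.11;0 0 0 0 0 0 -0.07;0 0 0 0 0 0 -0.033;0 0 0 0 0 0 0;0 0 0 0 0 0 0"
}}

```text
time: 9.88
tcp_pos: [0.5262, 0.0039, 0.158]
tool_rot: [-3.142, -0.0, 3.129]
wrist_force: [0.8, -0.9, -4.6]
width: 0.0313
grasp_force: 71.4
```

```bash
python3 - <<'E'
from h import *
st()
for c in ['scene','side','wrist']:
  p=ctrl.read_camera(c);cv2.imwrite(f'pics/{c}3.png',p['color'])
  for t in ['lock_grip','lock_arc','lock_crown','lock_tip','eye']:
    print(c,t,[(np.array(d['xyz']),round(d['score'],2)) for d in ctrl.landmark_of(p,t)[:1]])
go(.5263,.0044,.1575,179.4)
E
```

```text
t 9.8833 tcp [0.5262 0.0039 0.158 ] rpy [-179.9976   -0.0017  179.2708] w 0.03131421057363775 F [ 0.7592 -0.8778 -4.6396] gf 71.36641144752502 q [-0.5796  0.1902  0.5423  1.8546 -0.1082  1.1259  1.5595]
scene lock_grip [(array([0.5197, 0.0003, 0.1639]), 0.66)]
scene lock_arc [(array([0.5838, 0.0454, 0.1249]), 0.8)]
scene lock_crown [(array([0.5852, 0.1067, 0.1246]), 0.66)]
scene lock_tip [(array([0.6416, 0.0591, 0.1236]), 0.91)]
scene eye [(array([0.6444, 0.0326, 0.0366]), 0.59)]
side lock_grip [(array([0.522 , 0.0013, 0.1664]), 0.62)]
side lock_arc [(array([0.5832, 0.0447, 0.119 ]), 0.94)]
side lock_crown [(array([0.5852, 0.1039, 0.1264]), 0.81)]
side lock_tip [(array([0.6431, 0.0648, 0.1227]), 0.82)]
side eye [(array([0.6465, 0.0363, 0.0385]), 0.61)]
wrist lock_grip [(array([0.5207, 0.0045, 0.1644]), 0.8)]
wrist lock_arc []
wrist lock_crown [(array([0.583 , 0.1021, 0.1239]), 0.97)]
wrist lock_tip [(array([0.472 , 0.2587, 0.018 ]), 0.23)]
wrist eye [(array([0.6473, 0.0303, 0.0339]), 0.84)]
shift [0.     0.0001 0.0005] turn z -0.0003549292923374914
```

View pics/wrist3.png

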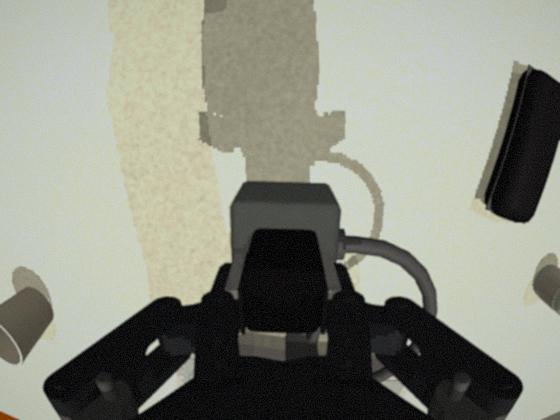

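The lock is held square above the entry point, with the body at about (285,220) and the hook curving right to (430,290). The hook's arc centre measures within 1–2 mm of target, so I'll lower it beside the ring.

Call:
{"name": "servo_tool", "arguments": {
  "targets": "0 0 0 0.008 0 0 0;0 0 0 0.015 0 0 0;0 0 0 0.015 0 0 0;0 0 0 0.015 0 0 0;0 0 0 0.015 0 0 0;0 0 0 0.01 0 0 0;0 0 0 0.0075 0 0 0;0 0 0 0 0 0 0;0 0 0 0 0 0 0"
}}

```text
time: 11.53
tcp_pos: [0.5264, 0.0043, 0.0725]
tool_rot: [-3.141, -0.0, 3.131]
wrist_force: [0.5, 0.6, -4.2]
width: 0.0312
grasp_force: 71.1
```

```bash
python3 - <<'E'
from h import *
st();out=[]
for c,(u,v) in [('scene',(316,236)),('side',(300,218))]:
  p=ctrl.read_camera(c);im=p['color'][v-50:v+50,u-67:u+67]
  out.append(cv2.resize(im,(400,300),interpolation=cv2.INTER_CUBIC))
  for t in ['lock_arc','lock_crown','lock_tip','eye']:
    print(c,t,[(np.array(d['xyz']),round(d['score'],2)) for d in ctrl.landmark_of(p,t)[:1]])
cv2.imwrite('pics/c4.png',np.hstack(out))
E
```

```text
t 11.5333 tcp [0.5264 0.0043 0.0725] rpy [-179.9909   -0.0149  179.3767] w 0.031181026099355233 F [ 0.547   0.6453 -4.2282] gf 71.11939072608948 q [-0.5468  0.3073  0.5191  1.9301 -0.1852  0.9511  1.6202]
scene lock_arc [(array([0.5848, 0.0467, 0.0393]), 0.8)]
scene lock_crown [(array([0.5844, 0.1055, 0.0394]), 0.63)]
scene lock_tip [(array([0.6405, 0.0601, 0.0393]), 0.59)]
scene eye [(array([0.6435, 0.0329, 0.0335]), 0.63)]
side lock_arc [(array([0.587 , 0.0438, 0.0379]), 0.81)]
side lock_crown [(array([0.6431, 0.0651, 0.0381]), 0.74)]
side lock_tip [(array([0.6431, 0.0672, 0.039 ]), 0.64)]
side eye [(array([0.6448, 0.0367, 0.0373]), 0.96)]
```

View pics/c4.png

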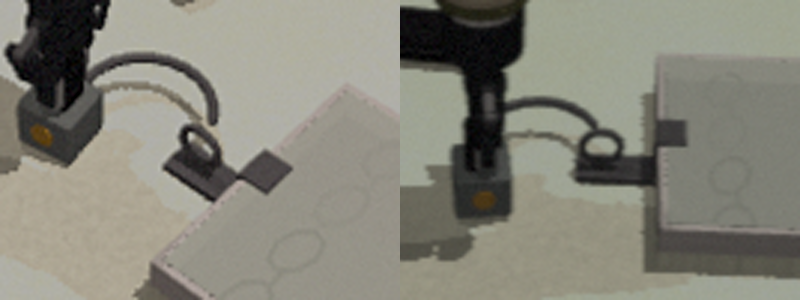

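In both views the tip ((212,120) left, (597,125) right) points at the ring hole from the entry side, and nothing touches. I'll swing about the arc centre, stopping partway with the tip in the eye to check.

Call:
{"name": "servo_tool", "arguments": {
  "targets": "0 0.0037 0.006 0 0 0 0.1;0 0.0037 0.006 0 0 0 0.1;0 0.0037 0.006 0 0 0 0.1;0 0.0037 0.006 0 0 0 0.1;0 0.0037 0.006 0 0 0 0.1;0 0.0037 0.006 0 0 0 0.1;0 0 0 0 0 0 0;0 0 0 0 0 0 0"
}}

```text
time: 12.7
tcp_pos: [0.5143, 0.0445, 0.0725]
tool_rot: [3.142, 0.0, 2.535]
wrist_force: [-0.8, -1.0, -4.6]
width: 0.0316
grasp_force: 71.2
```

```bash
python3 - <<'E'
from h import *
st();out=[]
o=ctrl.get_obs();f=o['tool_rot'][2];print('A',np.array(o['tcp_pos'])[:2]+np.array([np.cos(f)*-.0583+np.sin(f)*.0397,np.sin(f)*-.0583-np.cos(f)*.0397]))
for c,(u,v) in [('scene',(316,236)),('side',(300,218))]:
  p=ctrl.read_camera(c);im=p['color'][v-30:v+30,u-40:u+40]
  out.append(cv2.resize(im,(400,300),interpolation=cv2.INTER_CUBIC))
  for t in ['lock_arc','lock_crown','lock_tip','eye']:
    print(c,t,[(np.array(d['xyz']),round(d['score'],2)) for d in ctrl.landmark_of(p,t)[:1]])
cv2.imwrite('pics/c5.png',np.hstack(out))
E
```

```text
t 12.7 tcp [0.5143 0.0445 0.0725] rpy [179.9984   0.0043 145.2337] w 0.03155663713845897 F [-0.7898 -1.0452 -4.6143] gf 71.16483092308044 q [-0.7045  0.2965  0.6046  1.9592 -0.2061  0.9463  0.965 ]
A [0.5849 0.0439]
scene lock_arc [(array([0.5818, 0.0485, 0.0406]), 0.86)]
scene lock_crown [(array([0.6181, 0.0966, 0.0382]), 0.73)]
scene lock_tip [(array([0.6433, 0.0286, 0.0387]), 0.82)]
scene eye [(array([0.6417, 0.0319, 0.0342]), 0.95)]
side lock_arc [(array([0.5875, 0.0471, 0.0347]), 0.96)]
side lock_crown [(array([0.6183, 0.088 , 0.0431]), 0.9)]
side lock_tip [(array([0.6415, 0.028 , 0.0353]), 0.57)]
side eye [(array([0.6464, 0.0376, 0.0379]), 0.76)]
```

View pics/c5.png

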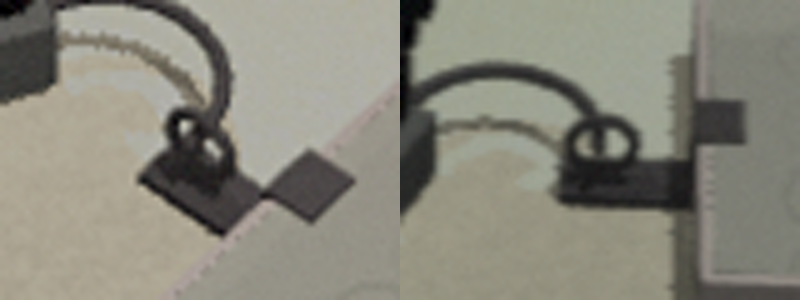

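The tip sits inside the ring, centred at (200,140) left and (600,135) right, with no contact force. I'll continue the swing to the crown.

Call:
{"name": "servo_tool", "arguments": {
  "targets": "0 0.0037 0.006 0 0 0 0.1;0 0.0037 0.006 0 0 0 0.1;0 0.0037 0.006 0 0 0 0.1;0 0.0037 0.006 0 0 0 0.1;0 0.0037 0.006 0 0 0 0.1;0 0.0037 0.006 0 0 0 0.1;0 0.0037 0.006 0 0 0 0.1;0 0 0 0 0 0 0"
}}

```text
time: 13.87
tcp_pos: [0.5319, 0.091, 0.0725]
tool_rot: [3.141, -0.0, 1.828]
wrist_force: [0.0, 0.6, -4.5]
width: 0.0311
grasp_force: 71.3
```

Call:
{"name": "servo_tool", "arguments": {
  "targets": "0 0.0037 0.006 0 0 0 0.1;0 0.0037 0.006 0 0 0 0.1;0 0.0037 0.006 0 0 0 0.1;0 0.0037 0.006 0 0 0 0.1;0 0.0019 0.003 0 0 0 0.05;0 0 0 0 0 0 0;0 0 0 0 0 0 0"
}}

```text
time: 14.45
tcp_pos: [0.5563, 0.1079, 0.0723]
tool_rot: [-3.141, 0.001, 1.385]
wrist_force: [0.6, -0.7, -3.9]
width: 0.0313
grasp_force: 71.4
```

```bash
python3 - <<'E'
from h import *
st();out=[]
o=ctrl.get_obs();f=o['tool_rot'][2];print('A',np.array(o['tcp_pos'])[:2]+np.array([np.cos(f)*-.0583+np.sin(f)*.0397,np.sin(f)*-.0583-np.cos(f)*.0397]))
for c,(u,v) in [('scene',(316,236)),('side',(300,218))]:
  p=ctrl.read_camera(c);im=p['color'][v-45:v+45,u-60:u+60]
  out.append(cv2.resize(im,(400,300),interpolation=cv2.INTER_CUBIC))
  for t in ['lock_grip','lock_arc','lock_crown','lock_tip','eye']:
    print(c,t,[(np.array(d['xyz']),round(d['score'],2)) for d in ctrl.landmark_of(p,t)[:1]])
cv2.imwrite('pics/c6.png',np.hstack(out))
E
```

```text
t 14.45 tcp [0.5563 0.1079 0.0723] rpy [-179.9805    0.029    79.3489] w 0.03129603415914659 F [ 0.5912 -0.7255 -3.9023] gf 71.38197541236877 q [-0.9048  0.4574  0.7783  1.8349 -0.3761  1.0034 -0.1572]
A [0.5846 0.0432]
scene lock_grip []
scene lock_arc [(array([0.5827, 0.0438, 0.0387]), 0.76)]
scene lock_crown [(array([0.6416, 0.0345, 0.0372]), 0.77)]
scene lock_tip [(array([ 0.5942, -0.017 ,  0.039 ]), 0.7)]
scene eye [(array([0.6422, 0.0302, 0.032 ]), 0.75)]
side lock_grip [(array([0.5537, 0.1095, 0.0801]), 0.56)]
side lock_arc [(array([0.5848, 0.0456, 0.0362]), 0.83)]
side lock_crown [(array([0.6424, 0.0298, 0.0418]), 0.91)]
side lock_tip [(array([ 0.5949, -0.0116,  0.0374]), 0.67)]
side eye [(array([0.6444, 0.0382, 0.0369]), 0.86)]
```

View pics/c6.png

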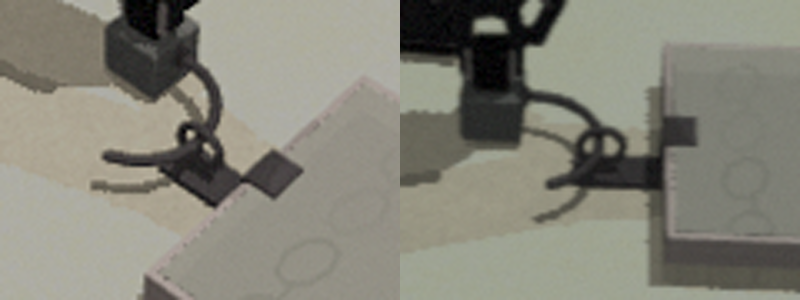

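The crown sits in the eye with the tip through at (105,155) left, again with no contact. Now I'll set the lock down gently.

Call:
{"name": "servo_tool", "arguments": {
  "targets": "0 0 0 0.001 0 0 0;0 0 0 0.001 0 0 0;0 0 0 0.001 0 0 0;0 0 0 0.0005 0 0 0;0 0 0 0 0 0 0;0 0 0 0 0 0 0"
}}

```text
time: 15.55
tcp_pos: [0.5566, 0.1082, 0.0689]
tool_rot: [-3.142, 0.0, 1.381]
wrist_force: [-0.5, -0.6, -5.0]
width: 0.0313
grasp_force: 71.1
```

Call:
{"name": "servo_tool", "arguments": {
  "targets": "0 0 0 0.0005 0 0 0;0 0 0 0.0005 0 0 0;0 0 0 0 0 0 0;0 0 0 0 0 0 0"
}}

```text
time: 15.88
tcp_pos: [0.5568, 0.1082, 0.0687]
tool_rot: [3.142, -0.001, 1.381]
wrist_force: [-2.7, -0.4, 5.6]
width: 0.0312
grasp_force: 71.6
```

Call:
{"name": "servo_tool", "arguments": {
  "targets": "0 0 0 0 0 0 0;0 0 0 0 0 0 0;0.5 0 0 0 0 0 0;0.6 0 0 0 0 0 0;0.8 0 0 0 0 0 0;1 0 0 0 0 0 0;1 0 0 0 0 0 0;1 0 0 0 0 0 0;1 0 0 0 0 0 0;1 0 0 0 0 0 0",
  "newtons": 20
}}

```text
time: 16.72
tcp_pos: [0.5566, 0.1083, 0.068]
tool_rot: [3.142, -0.0, 1.381]
wrist_force: [-0.2, -0.7, 0.4]
width: 0.0856
grasp_force: 0.0
```

Call:
{"name": "servo_tool", "arguments": {
  "targets": "1 0 0 -0.005 0 0 0;1 0 0 -0.01 0 0 0;1 0 0 -0.015 0 0 0;1 0 0 -0.02 0 0 0;1 0 0 -0.025 0 0 0;1 0 0 -0.025 0 0 0;1 0 0 -0.025 0 0 0;1 0 0 -0.02 0 0 0;1 0 0 0 0 0 0;1 0 0 0 0 0 0"
}}

```text
time: 17.55
tcp_pos: [0.5573, 0.1083, 0.2147]
tool_rot: [3.139, -0.002, 1.381]
wrist_force: [-0.0, -0.5, -0.9]
width: 0.0851
grasp_force: 0.0
```

```bash
python3 - <<'E'
from h import *
st();out=[]
for c,(u,v) in [('scene',(300,230)),('side',(290,215))]:
  p=ctrl.read_camera(c);im=p['color'][v-75:v+75,u-100:u+100]
  out.append(cv2.resize(im,(400,300),interpolation=cv2.INTER_CUBIC))
  for t in ['lock_grip','lock_arc','lock_crown','lock_tip','eye','specs_case_mid','cleaner_mid','cup_mid']:
    print(c,t,[(np.array(d['xyz']),round(d['score'],2)) for d in ctrl.landmark_of(p,t)[:1]])
cv2.imwrite('pics/c7.png',np.hstack(out))
E
```

```text
t 17.55 tcp [0.5573 0.1083 0.2147] rpy [179.8798  -0.1146  79.1057] w 0.0851311623113372 F [-0.0077 -0.5105 -0.9173] gf 0.0 q [-0.9963  0.2856  0.8692  1.6955 -0.229   1.2638 -0.268 ]
scene lock_grip [(array([0.5582, 0.1119, 0.0768]), 0.84)]
scene lock_arc [(array([0.5853, 0.0474, 0.0354]), 0.64)]
scene lock_crown [(array([0.6464, 0.0336, 0.0351]), 0.89)]
scene lock_tip [(array([ 0.5968, -0.0154,  0.0341]), 0.81)]
scene eye [(array([0.6419, 0.0312, 0.0335]), 0.72)]
scene specs_case_mid [(array([0.4708, 0.2562, 0.022 ]), 0.82)]
scene cleaner_mid [(array([0.6446, 0.3565, 0.0487]), 0.84)]
scene cup_mid [(array([ 0.6789, -0.3399,  0.0482]), 0.96)]
side lock_grip [(array([0.5563, 0.1116, 0.0789]), 0.58)]
side lock_arc [(array([0.583 , 0.0478, 0.0317]), 0.87)]
side lock_crown [(array([0.6429, 0.0292, 0.0348]), 0.97)]
side lock_tip [(array([ 0.5959, -0.0101,  0.0316]), 0.82)]
side eye [(array([0.6447, 0.0334, 0.0363]), 0.68)]
side specs_case_mid [(array([0.471 , 0.2556, 0.0216]), 0.61)]
side cleaner_mid [(array([0.647 , 0.3553, 0.0498]), 0.66)]
side cup_mid [(array([ 0.6735, -0.3339,  0.0424]), 0.59)]
```

View pics/c7.png

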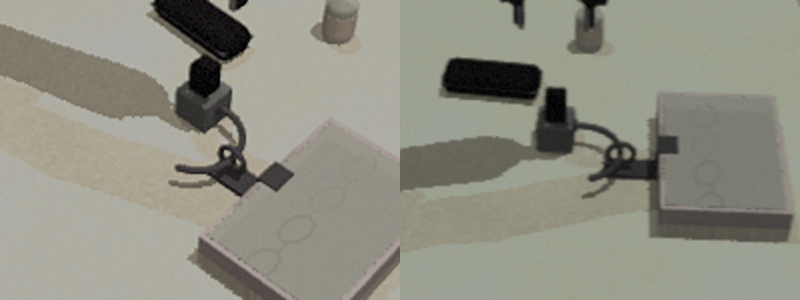

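The lock stands upright on its own with its crown in the eye ((230,160) left, (620,155) right), and the bystanders haven't moved. I'll hand it in.

```bash
python3 -c "
from cell import ctrl
print(ctrl.close_job())"
```

```text
the job is handed in; nothing more can be done
None
```

The job is handed in at about 18 s: the hook's crown sits in the eye, and the lock stands upright and released on the counter. The spectacle case, bottle and cup are undisturbed; the hand-in returned no verdict.

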